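Run the stores shutter with the red key

ROBOT

A 6-joint arm with a two-finger parallel gripper is mounted at the origin on the work surface. World frame = base frame: x ahead of the robot, y to its left, z up, the work surface at z = 0. Lengths are in mm, angles in rad, forces in N, time in s.
With the tool pointing down it reaches from about 325 to 900 mm from the base axis. Payload 3.5 kg.
Tool frame: the origin (TCP) lies midway between the tips of the shut fingers; the grasp point (between the pads) lies 19 mm behind it; z points along the fingers, y is the direction in which the jaws open and shut (so a half turn about z gives the same grasp; the last joint's range is limited). The gripper opens to 85 mm and grips with 20 to 120 N. Pads are 22 mm wide; open, the fingers measure 114 mm over their backs; the gripper's body (76 mm by 85 mm) begins 54 mm behind the grasp point. The pads swing forward as they close: fully open they stand 13 mm farther back than shut.
Start: joints at [1.061, 0.276, -0.026, 1.268, 0, 1.467], TCP at [247.301, 573.99, 231.313] pointing down, gripper open.
Joint ranges: [-3.12, 3.12], [-0.85, 1.88], [-1.08, 1.24], [-1.95, 2.15], [-1.57, 1.53], [-3.14, 3.14]. Speed limits (rad/s): [2.57, 2.57, 3.14, 3.14, 3.14, 3.14].

INTERFACE

Orientations are given as a rotation vector (axis times angle).
In Python, from bench import readout, optics, job gives the robot as it stands.
- The arm moves only by the tool jog_arm, never from a script. Its argument "commands" is a list of rows, each an object of numbers: "x", "y", "z": the shift along the tool's x, y, z in m; "yaw": the turn about the tool's z in degrees. A call has 1 to 5 rows; each row is the pose to reach, as a shift and turn from the pose commanded when the call began, along the tool's axes at that moment; what a row does not reach only later rows make up. A row lasts 1/8 s, in which the tool goes at most 62.5 mm and 10.7 degrees, less where a joint would pass 70% of its speed; a pose out of reach is approached as far as the arm can. A call with a gripper value outside its range is refused whole. "claw" is the opening, from 0 (shut) to 1 (fully open), set as the call begins (left out, the last holds). The fingers move at their own pace and stop on an object; "grip_force" is the grip in N (left out, the last holds). Time passes only in rows, so rows that repeat a pose let the fingers close. It gives the time, the measured TCP pose, the force and the opening at its end, in the units of the state.
- readout.observe(): the state, without advancing time (a new reading comes with each control period).
- optics.camera(name): name is "scene" or "top" or "wrist"; returns the picture (480x640x3 uint8, blue, green, red); there is no depth.
- optics.camera_info(name): a dict with "vertical_fov" (degrees; the focal length in pixels is half the picture's height over the tangent of half this angle, whatever the lens; pixels are square), "cx", "cy" (the principal point, pixels), "R" (3x3) and "t" (3): a world point X has camera coordinates R X + t. Camera axes: x right, y down, z forward; pixel columns grow to the right and rows downward; lengths in mm; the calibration is good to about 2 mm. A picture is of the moment at which its call begins: read the wrist's pose just before it. camera_info takes no time and is no camera call; for the wrist camera it gives the pose at the moment of the call.
- job.finish_job(): hands the job in, once; it reports no verdict.
The state is a dict: "clock": time; "joints": joint angles; "dq": joint speeds; "tau": joint torques, N m; "tool_pos": TCP position; "tool_rot": TCP orientation; "wrist_force": force on the tool from outside, world axes, zero at the start; "ft_torque": the same for the moment, N m; "finger_gap": opening from 0.0 (shut) to 1.0 (fully open).
Only numpy, scipy, OpenCV 4.12 (cv2) and the standard library are available. Lean on these libraries where they do the work, as an engineer would, in place of code of your own. Each camera call takes 0.05 s, during which the arm holds its last target.

TASK

Open up the parts store: lift the red-headed key out of the key block, push it fully home into the key switch on the grey control box without forcing it (the wafers are sticky, rocking the key helps), and turn it a quarter turn clockwise to its stop. The shutter runs only while the key is held, so finish still gripping the key, fully in and held at the stop against its spring. Leave the other keys in the block, the emergency stop unpressed and the other things on the counter alone.

Things in the scene. Friction and masses are not known exactly. Their poses are not given: they have to be found in the camera images.
- red_key (a point): The key to use: centre of its red plastic head, where to grip it. Head 28 wide (x) x 9 thick (y) x 36 mm tall (z up along the key); under it a steel collar 22 x 8 x 8 mm, whose flat underside (the shoulder) lies 26 mm below this point. The key stands on its shoulder, blade down, in any one of the key block's three slots. Half a turn about z makes no difference. About 30 g.
- red_key_tip (a point): Tip of the red key's steel blade, 56 mm below the centre of the head. The blade is 30 mm long from the shoulder, 10 mm wide (key x) and 3 mm thick (key y), its last 5.5 mm tapering to a point; alike on both edges.
- key_block: Dark wooden key block fixed to the counter, 60 (x) x 200 (y) x 45 mm tall; origin at the centre of its underside. Three upright slots in a row along its y, 60 mm apart, each 36 mm deep, 11.5 mm along y, 4.5 mm along x: a key standing in one has its width along the block's y. Lift a key straight up by 35 mm before moving it aside.
- keyhole (a point): Keyhole centre on the level round brass face (26 mm diameter, in a 38 mm steel bezel) on top of the control box, 97 mm above the counter, 12 mm above the box's panel. z up; x along the slot's long side (turns with the plug). Slot 12 x 4.5 mm, 36 mm deep, mouth bevelled to 16 x 8.5 mm. The key goes in with its width along x, either way round; home, red_key is 26 mm above this point.
- key_switch (a joint): Turn of the brass plug in rad: 0 at rest (slot along the box's x), growing clockwise seen from above to the stop at 1.571; a spring drives it back with 0.02 to 0.07 N m. The key has 0.2 rad of play in the slot. Two sticky wafers catch the blade when its tip is 8 to 15 and 19 to 26 mm deep: a straight push takes 15 to 30 N, less if the key is rocked. They lock the plug until it is nearly home.
- control_box: Grey control box fixed to the counter, 150 (x) x 250 (y) x 85 mm tall; origin at the centre of its underside. The key switch is at x = 0, y = +62 mm; the emergency stop at x = 0, y = -72 mm; two pilot lamps stand 16 mm high between them at y = -5 mm, x = +35 and -35 mm.
- blue_key (a point): Centre of the blue head of another key of the same shape, in the key block. Leave it.
- green_key (a point): Centre of the green head of a third key of the same shape, in the key block. Leave it.
- estop (a joint): Red mushroom emergency stop (40 mm diameter, about 22 mm above the panel, in a yellow collar) on the control box: 0 as it is, 0.006 m pressed. Do not press it.
- spray_can_mid (a point): Middle of a blue spray can, 66 mm diameter, 170 mm tall, standing at the back. Leave it.
- carton_mid (a point): Middle of a small white carton with an orange band, 90 x 120 x 60 mm, at the back. Leave it.
- bearing_mid (a point): Middle of a steel bearing, 52 mm diameter, 15 mm high, lying flat. Leave it.
- wrench_grip (a point): Handle of a steel wrench, 190 mm long, lying on the counter at the right. Leave it.
There are look-alikes about, which are no part of the job. Of the things like the part that bears red_key, leave any that is pink or yellow; of the rest the smaller one is meant.

How it is judged:
By the outcome, as a careful person would: the job done as asked, in the order asked, and still so for the second after the job is handed in, while the arm keeps its last pose, push and grip.
It also fails if it takes over 54 s, if anything falls off the work surface, if the arm or the gripper's body presses on something with over 40 N, if the wrist force passes 120 N, or if a joint passes its speed limit or range.

## Working session

There is one attempt and no reset: what is moved stays moved. The work goes in short steps, Python scripts to look and compute and a tool call to move; the robot and the scene stay as the last step left them, time stands still between calls to the robot, and variables do not carry over. Pictures are saved under pics/ and viewed, and the job is handed in when it is done.

Besides the shell and the picture viewer there is one more tool, called after "Request:" as a command line: name --argument value ..., lists and objects as JSON in quotes. jog_arm: Moves the arm, as the interface text tells. Its arguments: {"type":"object","properties":{"commands":{"type":"array","items":{"type":"object","properties":{"x":{"type":"number"},"y":{"type":"number"},"z":{"type":"number"},"yaw":{"type":"number"}}}},"claw":{"type":"number"},"grip_force":{"type":"number"}},"required":["commands"]}

```bash
mkdir -p pics; ls; cat > h.py <<'E'
import numpy as np, cv2
from bench import readout, optics, job
def grab(n,f):
    i=optics.camera_info(n); im=optics.camera(n); cv2.imwrite('pics/'+f,im); np.savez('pics/'+f+'.npz',R=i['R'],t=i['t'],c=[i['cx'],i['cy'],i['vertical_fov']]); return im
def load(f):
    d=np.load('pics/'+f+'.npz'); return cv2.imread('pics/'+f),(d['R'],d['t'],d['c'])
def ray(cal,u,v):
    R,t,c=cal; f=240/np.tan(np.radians(c[2])/2)
    d=R.T@np.array([(u-c[0])/f,(v-c[1])/f,1]); return -R.T@t,d
def onz(cal,u,v,z):
    o,d=ray(cal,u,v); return o+d*(z-o[2])/d[2]
def proj(cal,X):
    R,t,c=cal; f=240/np.tan(np.radians(c[2])/2); p=R@np.array(X,float)+t; return f*p[0]/p[2]+c[0],f*p[1]/p[2]+c[1]
E
python3 - <<'E'
from h import *
s=readout.observe(); print(s)
for n in ('scene','top','wrist'):
    grab(n,n+'0.png'); i=optics.camera_info(n); print(n,i)
E
```

```text
pics
{'clock': 0.0, 'joints': array([ 1.06053203e+00,  2.77184410e-01, -2.78941473e-02,  1.26801038e+00,
        1.60779390e-05,  1.46735478e+00]), 'dq': array([-0.00141008, -0.00065403,  0.00022593,  0.00089518, -0.00031973,
       -0.00181471]), 'tau': array([ 1.72333523e-03, -4.45504367e+01,  2.95206213e+01,  1.64061750e-02,
       -1.39120480e-04,  6.37392773e-06]), 'tool_pos': array([246.95055465, 573.28629775, 230.12154242]), 'tool_rot': array([-0.63449463, -3.07612781,  0.0034246 ]), 'wrist_force': array([ 0.76747485, -0.3564298 , -0.18560958]), 'ft_torque': array([-0.0363388 , -0.01602927,  0.0168838 ]), 'finger_gap': 1.000060006243989}
scene {'vertical_fov': 52.168441738436925, 'cx': 318.80641852133994, 'cy': 237.2197030254022, 'R': array([[-0.63981914,  0.76847485, -0.00882419],
       [ 0.4550473 ,  0.36956185, -0.81015801],
       [-0.61932497, -0.52237002, -0.58614515]]), 't': array([ 372.54963501, -151.67699513, 1534.40362256])}
top {'vertical_fov': 47.94210153021199, 'cx': 314.53279549780854, 'cy': 239.27129432428652, 'R': array([[ 1.21588958e-02, -9.99922908e-01,  2.51768408e-03],
       [-9.86926742e-01, -1.24054659e-02, -1.60691353e-01],
       [ 1.60710198e-01, -5.30940334e-04, -9.87001495e-01]]), 't': array([ -45.35098121,  520.74366683, 1249.64883257])}
wrist {'vertical_fov': 68.88524868480168, 'cx': 318.68726464650126, 'cy': 235.78364909814212, 'R': array([[ 3.95417201e-01,  9.18501346e-01, -7.17380856e-04],
       [ 8.73921184e-01, -3.75984725e-01,  3.08053975e-01],
       [ 2.82678266e-01, -1.22436775e-01, -9.51368611e-01]]), 't': array([-624.74559073,  -39.86107977,  379.19213357])}
```

View pics/scene0.png

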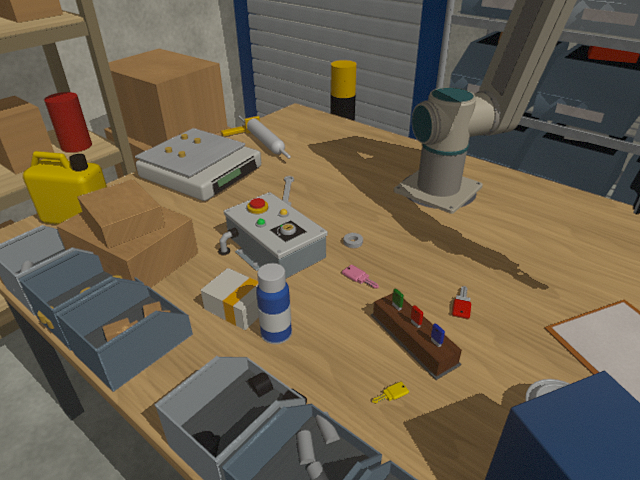

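View pics/top0.png

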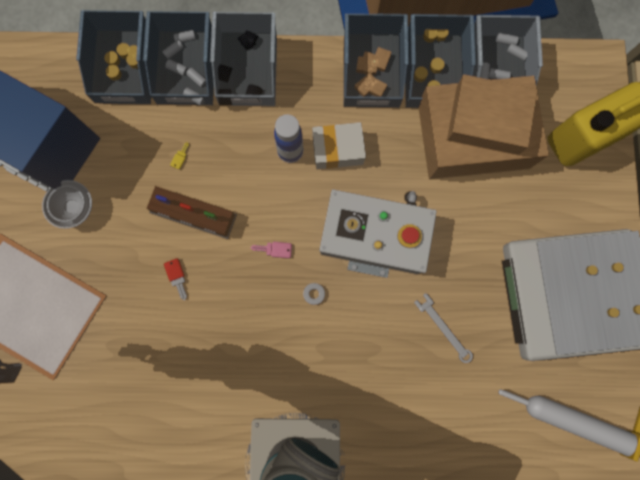

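View pics/wrist0.png

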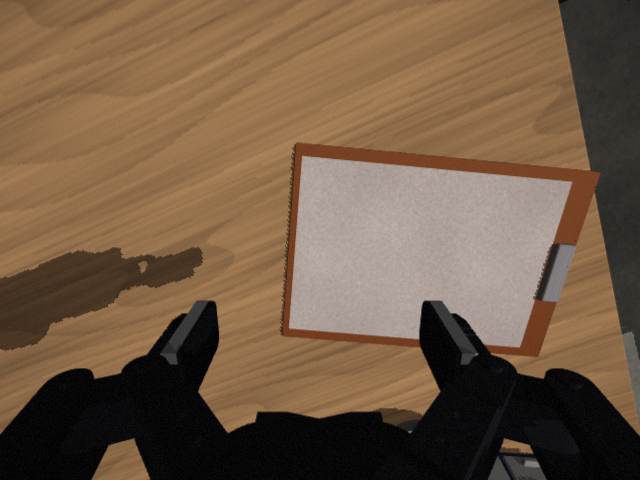

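The scene has these look-alikes: red key in the block (scene 417,315; top 185,206), a larger red key lying loose (scene 462,303; top 175,272), pink (scene 357,275), yellow (scene 391,391), and blue and green in the block (scene 438,333 and 398,297). By the description I choose the smaller red one, standing in the block's middle slot. Now a close crop to check it.

```bash
python3 - <<'E'
from h import *
a,_=load('scene0.png'); t,_=load('top0.png')
c1=cv2.resize(a[270:390,360:490],None,fx=3,fy=3,interpolation=2)
c2=cv2.resize(t[175:295,135:260],None,fx=3,fy=3,interpolation=2)
h=min(c1.shape[0],c2.shape[0]); cv2.imwrite('pics/crop1.png',np.hstack([c1[:h],c2[:h]]))
c3=cv2.resize(t[180:285,310:450],None,fx=5,fy=5,interpolation=2); cv2.imwrite('pics/crop2.png',c3)
E
```

```text
(no output)
```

View pics/crop1.png

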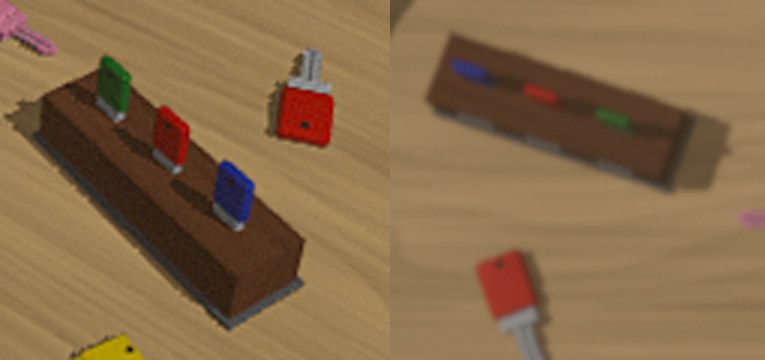

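View pics/crop2.png

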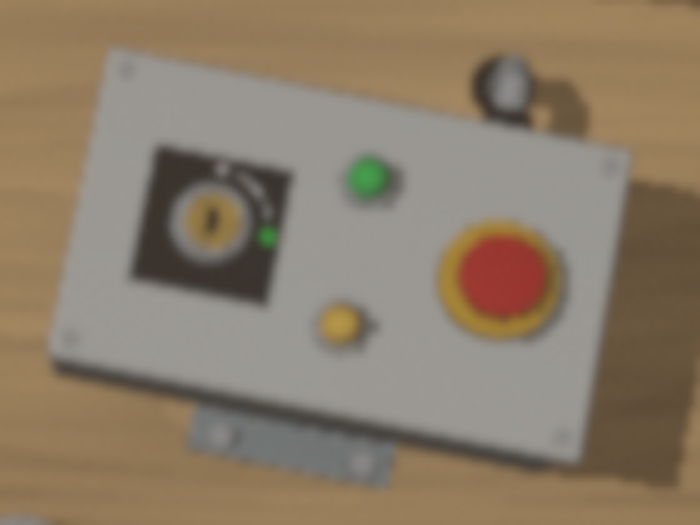

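The crop shows the small red key in the middle slot, green and blue on either side, and the bigger red one lying loose. Next, measure it.

```bash
cat >> h.py <<'E'
def blob(im,lo,hi,roi,hue2=None):
    x0,y0,x1,y1=roi; hsv=cv2.cvtColor(im[y0:y1,x0:x1],cv2.COLOR_BGR2HSV)
    m=cv2.inRange(hsv,lo,hi)
    if hue2: m|=cv2.inRange(hsv,*hue2)
    n,l,st,c=cv2.connectedComponentsWithStats(m)
    k=1+np.argmax(st[1:,4]); return c[k]+[x0,y0],st[k],(l==k)
def tri(c1,p1,c2,p2):
    o1,d1=ray(c1,*p1);o2,d2=ray(c2,*p2)
    s=np.linalg.lstsq(np.c_[d1,-d2],o2-o1,rcond=None)[0]; a=o1+s[0]*d1;b=o2+s[1]*d2
    return (a+b)/2,np.linalg.norm(a-b)
RED=((0,130,60),(8,255,255)); RED2=((172,130,60),(180,255,255))
E
python3 - <<'E'
from h import *
S,sc=load('scene0.png'); T,tc=load('top0.png')
for n,lo,hi,h2,rs,rt in [('red',*RED,RED2,(405,300,430,330),(170,195,205,215)),('blue',(110,100,50),(130,255,255),None,(425,315,450,350),(145,190,175,205)),('green',(45,100,40),(75,255,255),None,(385,285,408,312),(195,205,225,222))]:
    a,sa,_=blob(S,lo,hi,rs,h2); b,sb,_=blob(T,lo,hi,rt,h2)
    print(n,a,sa,b,sb,tri(sc,a,tc,b), onz(tc,*b,80), onz(sc,*a,71))
# box panel corners top image z=85
tl=lambda x,y:(310+x/5,180+y/5)
C=[onz(tc,*tl(*p),85) for p in [(108,48),(630,150),(580,463),(52,358)]]
C=np.array(C);print(C.round(1), [np.linalg.norm(C[i]-C[(i+1)%4]).round(1) for i in range(4)])
k=onz(tc,*tl(211,221),97); print('key',k)
ce=C.mean(0); ey=(C[0]+C[3]-C[1]-C[2]);ey/=np.linalg.norm(ey); print(ce,ey,ce+62*ey, np.degrees(np.arctan2(ey[1],ey[0])))
E
```

```text
red [416.67647059 314.96470588] [  6   5  12  20 170] [185.14925373 206.25373134] [ 9  7 13  9 67] (array([591.64118606, 266.07903669,  73.42072923]), np.float64(1.962736811187742)) [589.70349941 265.33251388  80.        ] [589.94385281 264.22868139  71.        ]
blue [437.74853801 333.50877193] [  7   9  13  20 171] [160.6969697  197.90909091] [11  6 10  5 33] (array([610.80192098, 324.04055227,  75.02810271]), np.float64(2.6108611244106075)) [609.02771244 323.7674849   80.        ] [607.90426923 321.55567807  71.        ]
green [397.95575221 297.34513274] [  8   4  11  18 113] [208.95833333 214.04166667] [10  7  9  5 24] (array([573.08762188, 209.39631834,  74.80609536]), np.float64(0.8812185797633793)) [571.7821232  208.74129272  80.        ] [569.64741135 207.07851737  71.        ]
[[ 633.   -77.5   85. ]
 [ 587.1 -321.6   85. ]
 [ 440.1 -295.2   85. ]
 [ 485.7  -52.8   85. ]] [np.float64(248.4), np.float64(149.3), np.float64(246.7), np.float64(149.3)]
key [ 548.56206023 -125.12542297   97.        ]
[ 536.46893958 -186.77078924   85.        ] [0.18463812 0.98280658 0.        ] [ 547.9165029  -125.83678154   85.        ] 79.35996537143258
```

```bash
cat >> h.py <<'E'
from scipy.spatial.transform import Rotation as Ro
def go(target,phi):
    s=readout.observe(); M=Ro.from_rotvec(s['tool_rot']).as_matrix()
    d=M.T@(np.array(target,float)-s['tool_pos']); f=np.degrees(np.arctan2(M[1,0],M[0,0]))
    yaw=-((phi-f+180)%360-180)
    print('t %.2f'%s['clock'],'pos',s['tool_pos'].round(1),'phi %.2f'%f,'z',M[:,2].round(3),'F',s['wrist_force'].round(1),'M',s['ft_torque'].round(2),'gap %.3f'%s['finger_gap'],'j',np.degrees(s['joints']).round(0))
    print('-> shift mm',d.round(1),'yaw %.1f'%yaw)
E
python3 - <<'E'
from h import *
go([590,265,200],251.9)
R,t,c=load('wrist0.png')[1]; print(-R.T@t)
E
```

```text
t 0.15 pos [247.  573.4 230.4] phi 156.69 z [-0.001 -0.002 -1.   ] F [ 0.7 -0.2 -0.4] M [-0.02  0.01 -0.05] gap 1.003 j [61. 16. -2. 73.  0. 84.]
-> shift mm [-437.1 -147.5   30.6] yaw -95.2
[174.65098762 605.21536534 372.44130343]
```

Request:
jog_arm --commands '[{"x": -0.05, "y": -0.017, "z": 0.0, "yaw": -10}, {"x": -0.1, "y": -0.034, "z": 0.0, "yaw": -20}, {"x": -0.15, "y": -0.051, "z": 0.0, "yaw": -30}, {"x": -0.2, "y": -0.068, "z": 0.0, "yaw": -40}, {"x": -0.25, "y": -0.085, "z": 0.0, "yaw": -50}]' --claw 1

```text
clock: 0.78
tool_pos: [444.2, 395.6, 231.0]
tool_rot: [0.734, -3.054, 0.0]
wrist_force: [0.1, 0.5, -0.6]
finger_gap: 1.002
```

```bash
python3 -c "
from h import *
go([590,265,200],251.9)"
```

```text
t 0.78 pos [444.2 395.6 231. ] phi -152.97 z [-0. -0. -1.] F [ 0.1  0.5 -0.6] M [0.03 0.02 0.01] gap 1.002 j [35. 13. -5. 72.  0.  8.]
-> shift mm [ -70.6 -182.6   31. ] yaw -44.9
```

Request:
jog_arm --commands '[{"x": -0.018, "y": -0.045, "z": 0.005, "yaw": -10}, {"x": -0.036, "y": -0.09, "z": 0.01, "yaw": -20}, {"x": -0.054, "y": -0.135, "z": 0.015, "yaw": -30}, {"x": -0.0706, "y": -0.183, "z": 0.02, "yaw": -40}, {"x": -0.0706, "y": -0.183, "z": 0.02, "yaw": -45}]'

```text
clock: 1.4
tool_pos: [590.6, 262.3, 210.0]
tool_rot: [1.838, -2.547, 0.001]
wrist_force: [-0.8, 1.3, -0.5]
finger_gap: 1.0
```

```bash
python3 -c "
from h import *
go([590,265,200],251.9)
grab('wrist','w1.png')
go([590,265,200],251.9)"
```

```text
t 1.40 pos [590.6 262.3 210. ] phi -108.38 z [-0.001 -0.001 -1.   ] F [-0.8  1.3 -0.5] M [ 0.01  0.01 -0.02] gap 1.000 j [ 18.  19.  -0.  71.  -0. -53.]
-> shift mm [-2.4  1.5 10. ] yaw -0.3
t 1.45 pos [589.5 263.4 210.3] phi -108.22 z [-0.001 -0.001 -1.   ] F [-0.1  0.2 -0.1] M [-0.02 -0.01 -0.  ] gap 0.999 j [ 18.  19.  -0.  71.  -0. -53.]
-> shift mm [-1.7  0.  10.3] yaw -0.1
```

View pics/w1.png

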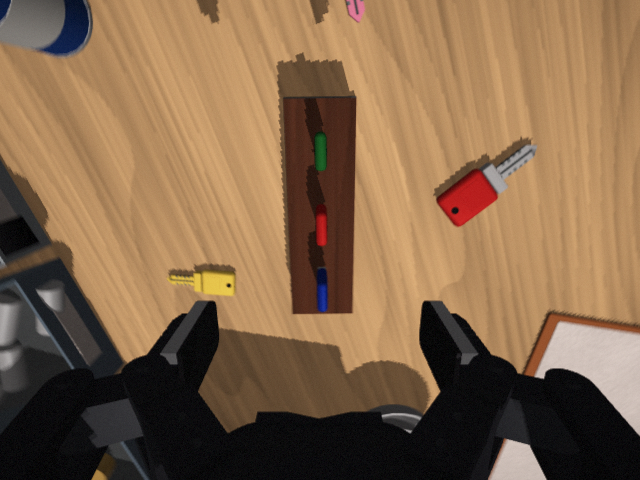

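The wrist view has the red key at (321,226), green at (321,152) and blue at (322,290), with the row almost vertical. The jaws' mid-line is near column 318.

```bash
python3 - <<'E'
from h import *
W,wc=load('w1.png'); S,sc=load('scene0.png')
P=[]
for n,lo,hi,h2,r,sp in [('green',(45,100,30),(75,255,255),None,(300,120,345,180),(398,297.3)),('red',*RED,RED2,(300,190,345,260),(416.7,315)),('blue',(110,100,30),(130,255,255),None,(300,255,345,320),(437.7,333.5))]:
    c,s,m=blob(W,lo,hi,r,h2); print(n,c,s,onz(wc,*c,75),tri(wc,c,sc,sp)); P.append(onz(wc,*c,75))
    u0=r[0]+s[0]+0;v0=r[1]+s[1]
d=P[2]-P[0]; print(np.linalg.norm(d),np.degrees(np.arctan2(d[1],d[0])))
print([onz(wc,*p,45).round(1) for p in [(284,97),(355,97),(353,313),(292.5,313)]])
E
```

```text
green [320.30117647 151.40235294] [ 15  12  12  39 425] [571.41228557 208.36110578  75.        ] (array([571.53101121, 208.35148886,  73.21690324]), np.float64(0.32837153384440615))
red [322.70785219 224.852194  ] [   0    0   45   70 1732] [588.05008176 265.04975069  75.        ] (array([589.03580582, 265.15620133,  70.91097759]), np.float64(2.4080961048056984))
blue [321.71223022 289.97841727] [ 17  13  11  44 417] [607.3966223  321.23030617  75.        ] (array([608.20830199, 322.18645377,  71.86221202]), np.float64(1.2436553858165917))
118.4665728722194 72.3169647956842
[array([586.6, 160. ,  45. ]), array([531.5, 178.3,  45. ]), array([590.3, 369.5,  45. ]), array([647.3, 350.6,  45. ])]
```

```bash
python3 -c "
from h import *
go([589.3,264.9,110],252.3)"
```

```text
t 1.45 pos [589.5 263.4 210.3] phi -108.22 z [-0.001 -0.001 -1.   ] F [-0.1  0.2 -0.1] M [-0.02 -0.01 -0.  ] gap 0.999 j [ 18.  19.  -0.  71.  -0. -53.]
-> shift mm [ -1.5   0.6 100.3] yaw -0.5
```

Request:
jog_arm --commands '[{"x": -0.0015, "y": 0.0005, "z": 0.05, "yaw": -0.5}, {"x": -0.0015, "y": 0.0005, "z": 0.08, "yaw": -0.5}, {"x": -0.0015, "y": 0.0005, "z": 0.1, "yaw": -0.5}, {"x": -0.0015, "y": 0.0005, "z": 0.1, "yaw": -0.5}]' --claw 0.6

```text
clock: 1.95
tool_pos: [586.2, 266.5, 108.9]
tool_rot: [1.848, -2.535, -0.003]
wrist_force: [0.4, 0.5, 0.6]
finger_gap: 0.605
```

```bash
python3 -c "
from h import *
grab('wrist','w2.png')
go([589.3,264.9,54],252.3)"
```

```text
t 2.00 pos [587.5 266.9 110.6] phi -107.82 z [-0.002 -0.001 -1.   ] F [ 0.5 -0.3  0.6] M [-0.05 -0.01 -0.02] gap 0.602 j [ 19.  23.  -7.  60.   0. -53.]
-> shift mm [ 1.3 -2.4 56.6] yaw -0.1
```

View pics/w2.png

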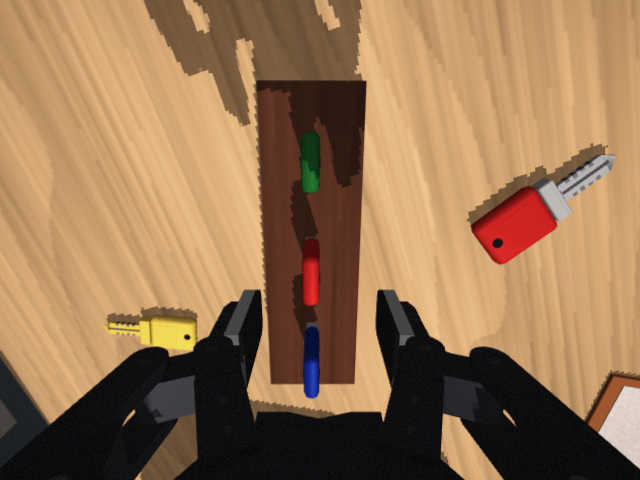

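The wrist view shows the red key at (311,272) between the open jaws, whose midline is near column 319, so there is a small lateral offset. I'll work it out in the tool frame.

```bash
cat >> h.py <<'E'
LRED=((0,190,60),(6,255,255)); LRED2=((175,190,60),(180,255,255))
E
python3 - <<'E'
from h import *
W,wc=load('w2.png')
c,s,m=blob(W,*LRED,(295,225,330,315),LRED2); print(c,s)
for z in (71,80,89): 
    X=onz(wc,*c,z); print(z,X)
g=blob(W,(45,100,30),(75,255,255),(295,120,330,200))[0]; b=blob(W,(110,100,30),(130,255,255),(295,320,330,400))[0]
print(g,b,onz(wc,*g,75),onz(wc,*b,75),(onz(wc,*g,75)+onz(wc,*b,75))/2)
for i in range(3): go([589.3,264.9,54],252.3)
s=readout.observe();M=Ro.from_rotvec(s['tool_rot']).as_matrix()
print('cam axes in tool',(wc[0]@M).round(3),'cam in tool',M.T@(-wc[0].T@wc[1]-s['tool_pos']))
print('key in tool',M.T@(onz(wc,*c,75)-s['tool_pos']))
E
```

```text
[310.61081081 272.44414414] [   7   14   18   67 1110]
71 [590.77114243 266.44704999  71.        ]
80 [589.37593864 262.7255135   80.        ]
89 [587.98073484 259.00397701  89.        ]
[309.94267516 161.7288444 ] [311.18975904 362.21084337] [571.82457928 208.03661462  75.        ] [608.08532554 320.40738031  75.        ] [589.95495241 264.22199746  75.        ]
t 2.00 pos [587.5 266.9 110.6] phi -107.82 z [-0.002 -0.001 -1.   ] F [ 0.5 -0.3  0.6] M [-0.05 -0.01 -0.02] gap 0.602 j [ 19.  23.  -7.  60.   0. -53.]
-> shift mm [ 1.3 -2.4 56.6] yaw -0.1
t 2.00 pos [587.5 266.9 110.6] phi -107.82 z [-0.002 -0.001 -1.   ] F [ 0.5 -0.3  0.6] M [-0.05 -0.01 -0.02] gap 0.602 j [ 19.  23.  -7.  60.   0. -53.]
-> shift mm [ 1.3 -2.4 56.6] yaw -0.1
t 2.00 pos [587.5 266.9 110.6] phi -107.82 z [-0.002 -0.001 -1.   ] F [ 0.5 -0.3  0.6] M [-0.05 -0.01 -0.02] gap 0.602 j [ 19.  23.  -7.  60.   0. -53.]
-> shift mm [ 1.3 -2.4 56.6] yaw -0.1
cam axes in tool [[ 0.     1.    -0.002]
 [-0.952 -0.001 -0.307]
 [-0.307  0.002  0.952]] cam in tool [  79.15808547    0.82953031 -140.62491953]
key in tool [ 1.15601887 -3.18763076 35.62379181]
```

Request:
jog_arm --commands '[{"x": 0.001, "y": -0.0026, "z": 0.0, "yaw": 0}, {"x": 0.001, "y": -0.0026, "z": 0.03, "yaw": 0}, {"x": 0.001, "y": -0.0026, "z": 0.05, "yaw": 0}, {"x": 0.001, "y": -0.0026, "z": 0.055, "yaw": 0}, {"x": 0.001, "y": -0.0026, "z": 0.055, "yaw": 0}]'

```text
clock: 2.62
tool_pos: [590.8, 265.0, 56.4]
tool_rot: [1.851, -2.538, -0.0]
wrist_force: [0.1, -0.0, 0.0]
finger_gap: 0.601
```

```bash
python3 -c "
from h import *
grab('wrist','w3.png')
go([589.3,264.9,54],252.3)"
```

```text
t 2.67 pos [591.3 265.2  57. ] phi -107.81 z [ 0.001  0.    -1.   ] F [ 0.1 -0.2 -0.3] M [-0.03 -0.01 -0.01] gap 0.602 j [ 18.  26. -10.  54.   0. -54.]
-> shift mm [0.9 1.8 3. ] yaw -0.1
```

View pics/w3.png

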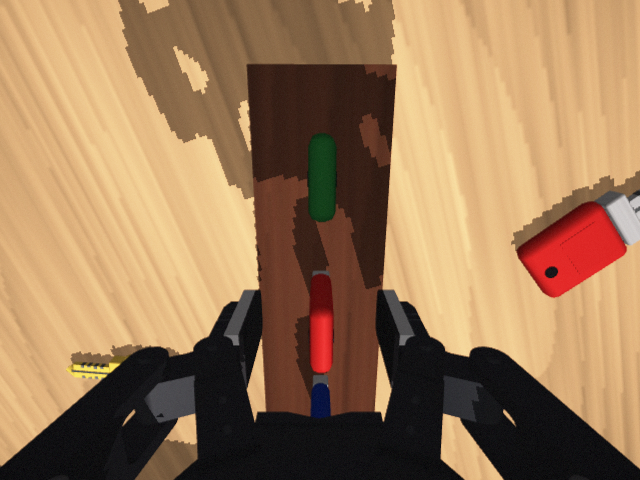

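The red key (321,322) is centred between the jaws. I'll go down 3 mm and close.

Request:
jog_arm --commands '[{"x": 0.0, "y": 0.0, "z": 0.003}, {"x": 0.0, "y": 0.0, "z": 0.003}]'

```text
invalid input at $.commands[0]: expected keys x, y, z, yaw
```

Request:
jog_arm --commands '[{"x": 0.0, "y": 0.0, "z": 0.0}, {"x": 0.0, "y": 0.0, "z": 0.0}, {"x": 0.0, "y": 0.0, "z": 0.0}, {"x": 0.0, "y": 0.0, "z": 0.0}, {"x": 0.0, "y": 0.0, "z": 0.0}]' --claw 0 --grip_force 80

```text
invalid input at $.commands[0]: expected keys x, y, z, yaw
```

```bash
python3 -c "
from h import *
grab('wrist','w4.png')
go([589.3,264.9,54],252.3)"
```

```text
t 2.73 pos [591.5 265.3  57.3] phi -107.81 z [ 0.002  0.001 -1.   ] F [0.8 0.7 0.6] M [-0.03 -0.03 -0.04] gap 0.602 j [ 18.  26. -10.  54.  -0. -54.]
-> shift mm [1.1 2.  3.3] yaw -0.1
```

View pics/w4.png

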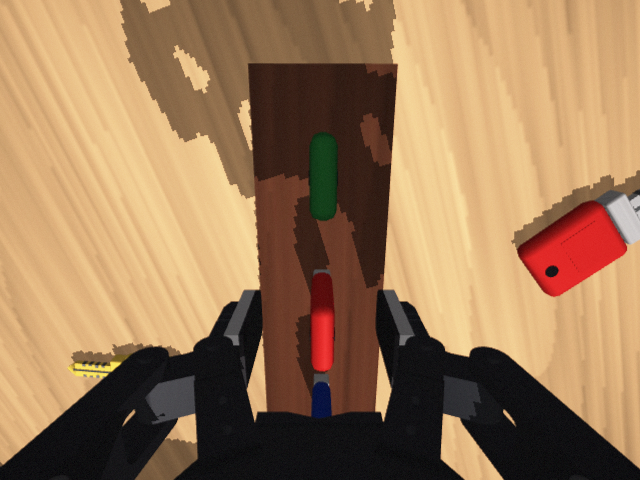

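Both rows were refused because all four keys are required. I'll send them again.

Request:
jog_arm --commands '[{"x": 0.0, "y": 0.001, "z": 0.003, "yaw": 0}, {"x": 0.0, "y": 0.001, "z": 0.003, "yaw": 0}]'

```text
clock: 2.98
tool_pos: [589.7, 265.4, 53.5]
tool_rot: [-1.851, 2.538, -0.0]
wrist_force: [0.6, 0.4, 0.1]
finger_gap: 0.6
```

Request:
jog_arm --commands '[{"x": 0.0, "y": 0.0, "z": 0.0, "yaw": 0}, {"x": 0.0, "y": 0.0, "z": 0.0, "yaw": 0}, {"x": 0.0, "y": 0.0, "z": 0.0, "yaw": 0}, {"x": 0.0, "y": 0.0, "z": 0.0, "yaw": 0}, {"x": 0.0, "y": 0.0, "z": 0.0, "yaw": 0}]' --claw 0 --grip_force 80

```text
clock: 3.6
tool_pos: [590.0, 265.5, 53.6]
tool_rot: [-1.85, 2.538, -0.0]
wrist_force: [-0.7, 0.2, 1.4]
finger_gap: 0.094
```

```bash
python3 -c "
from h import *
grab('wrist','w5.png')
go([589.3,264.9,54],252.3)"
```

```text
t 3.65 pos [590.  265.4  53.6] phi -107.81 z [ 0.  0. -1.] F [-0.   0.   2.9] M [-0.01 -0.01 -0.03] gap 0.094 j [ 19.  26. -10.  54.   0. -54.]
-> shift mm [ 0.7  0.5 -0.4] yaw -0.1
```

View pics/w5.png

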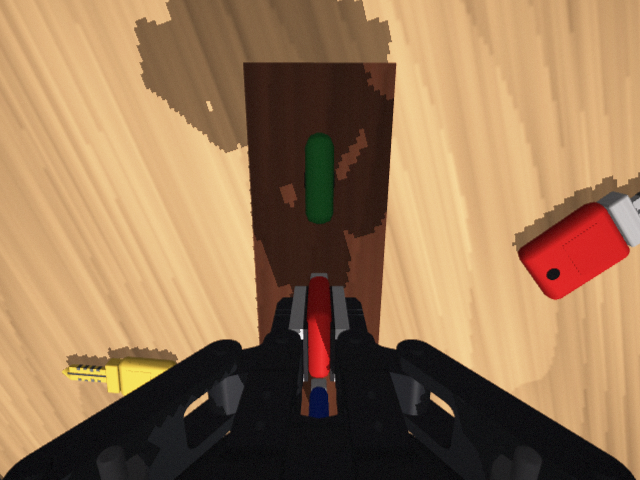

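The pads hold the red head at (319,325), with the gap at 0.094 (about 8–9 mm). Now lift straight up.

Request:
jog_arm --commands '[{"x": 0, "y": 0, "z": -0.02, "yaw": 0}, {"x": 0, "y": 0, "z": -0.04, "yaw": 0}, {"x": 0, "y": 0, "z": -0.07, "yaw": 0}, {"x": 0, "y": 0, "z": -0.11, "yaw": 0}, {"x": 0, "y": 0, "z": -0.14, "yaw": 0}]'

```text
clock: 4.28
tool_pos: [589.9, 265.5, 196.5]
tool_rot: [-1.85, 2.537, -0.001]
wrist_force: [-0.4, 0.5, 0.0]
finger_gap: 0.094
```

```bash
python3 -c "
from h import *
grab('wrist','w6.png')
go([548.3,-125.5,195],169.4)"
```

```text
t 4.33 pos [592.2 266.3 201.2] phi -107.80 z [ 0.008  0.003 -1.   ] F [1.4 0.3 2.8] M [ 0.02 -0.12 -0.  ] gap 0.095 j [ 19.  19.  -1.  70.   0. -54.]
-> shift mm [386.5 -77.9   4.7] yaw 82.8
```

View pics/w6.png

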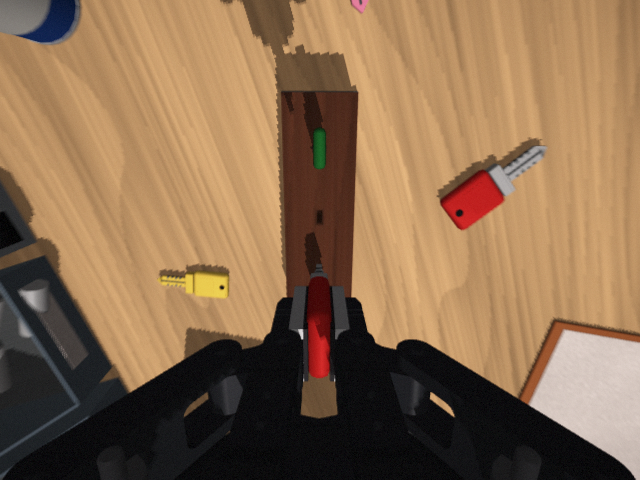

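The middle slot is empty at (319,217) and the key came out straight. Carry it over to the switch.

Request:
jog_arm --commands '[{"x": 0.045, "y": -0.009, "z": 0, "yaw": 9}, {"x": 0.09, "y": -0.018, "z": 0, "yaw": 18}, {"x": 0.135, "y": -0.027, "z": 0, "yaw": 27}, {"x": 0.18, "y": -0.036, "z": 0, "yaw": 36}, {"x": 0.225, "y": -0.045, "z": 0, "yaw": 45}]'

```text
clock: 4.95
tool_pos: [563.2, 36.1, 194.2]
tool_rot: [-0.731, 3.055, 0.0]
wrist_force: [1.4, 0.4, -0.2]
finger_gap: 0.098
```

```bash
python3 -c "
from h import *
go([548.3,-125.5,195],169.4)"
```

```text
t 4.95 pos [563.2  36.1 194.2] phi -153.09 z [ 0.  0. -1.] F [ 1.4  0.4 -0.2] M [ 0.04 -0.02 -0.01] gap 0.098 j [ -3.  11. -12.  67.   0. -30.]
-> shift mm [  86.4 -137.4   -0.8] yaw 37.5
```

Request:
jog_arm --commands '[{"x": 0.021, "y": -0.035, "z": 0, "yaw": 9.5}, {"x": 0.042, "y": -0.07, "z": 0, "yaw": 19}, {"x": 0.063, "y": -0.105, "z": 0, "yaw": 28.5}, {"x": 0.086, "y": -0.137, "z": 0, "yaw": 37.5}, {"x": 0.086, "y": -0.137, "z": 0, "yaw": 37.5}]'

```text
clock: 5.58
tool_pos: [549.5, -125.9, 194.1]
tool_rot: [0.288, 3.128, -0.001]
wrist_force: [-0.3, 0.3, -0.1]
finger_gap: 0.096
```

```bash
python3 -c "
from h import *
grab('wrist','w7.png')
go([548.3,-125.5,195],169.4)
grab('scene','s7.png')
go([548.3,-125.5,195],169.4)
a=cv2.imread('pics/s7.png'); cv2.imwrite('pics/s7c.png',cv2.resize(a[120:290,200:360],None,fx=3.5,fy=3.5))"
```

```text
t 5.62 pos [ 549.5 -124.5  194. ] phi 169.63 z [ 0.  0. -1.] F [ 1.   0.4 -0.8] M [-0.02  0.01 -0.05] gap 0.092 j [-19.  11. -12.  67.   0.  -9.]
-> shift mm [ 1.  -1.2 -1. ] yaw 0.2
t 5.67 pos [ 549.6 -123.7  193.8] phi 169.71 z [ 0.     0.001 -1.   ] F [-0.1 -0.5  0.1] M [ 0.02  0.02 -0.02] gap 0.094 j [-19.  11. -12.  67.   0.  -9.]
-> shift mm [ 1.  -2.  -1.2] yaw 0.3
```

View pics/w7.png

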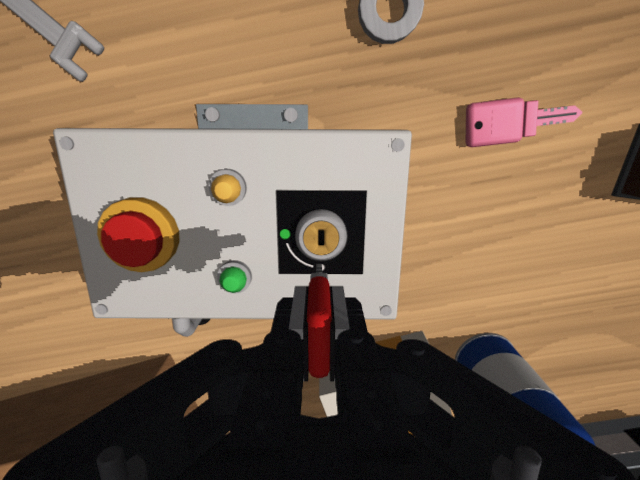

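View pics/s7c.png

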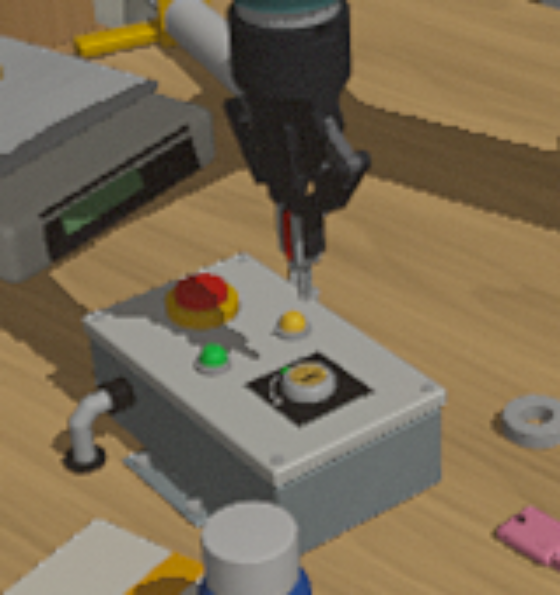

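The wrist view puts the keyhole at (321,237), with the key above and behind it at column 319. The scene crop shows the key still gripped upright.

```bash
python3 - <<'E'
from h import *
W,wc=load('w7.png'); hsv=cv2.cvtColor(W,cv2.COLOR_BGR2HSV)
m=cv2.inRange(hsv,(10,100,60),(28,255,255)); m[:210]=0;m[265:]=0;m[:,:295]=0;m[:,350:]=0
cn=max(cv2.findContours(m,0,2)[0],key=cv2.contourArea); e=cv2.fitEllipse(cv2.convexHull(cn)); print(e)
g=W[228:247,312:332].max(2); ys,xs=np.where(g<70); sl=(312+xs.mean(),228+ys.mean()); print('slot',sl,len(xs))
p=np.c_[xs,ys]; vx,vy,_,_=cv2.fitLine(p.astype(np.float32),2,0,.01,.01).ravel(); print(vx,vy)
s=readout.observe();M=Ro.from_rotvec(s['tool_rot']).as_matrix()
for q in (e[0],sl):
    X=onz(wc,*q,97); print(X,M.T@(X-s['tool_pos']))
A=onz(wc,sl[0]-10*vx,sl[1]-10*vy,97);B=onz(wc,sl[0]+10*vx,sl[1]+10*vy,97);d=B-A;print('slot ang',np.degrees(np.arctan2(d[1],d[0])))
# panel edges
C=[onz(wc,*p,85) for p in [(56,129),(411,131),(400,318),(95,318)]]; print(np.round(C,1)); 
for a,b in((0,1),(3,2)):
    d=C[b]-C[a];print(np.linalg.norm(d),np.degrees(np.arctan2(d[1],d[0]))-90)
print(wc[0]@M)
E
```

```text
((320.6793212890625, 237.58111572265625), (33.64516067504883, 35.449012756347656), 93.13948822021484)
slot (np.float64(320.6333333333333), np.float64(236.9)) 90
0.02244077 -0.9997482
[ 549.84418335 -123.93694941   97.        ] [-0.25585879 -0.2797309  96.82065886]
[ 549.33047672 -123.87630391   97.        ] [ 0.2604188  -0.31182198 96.82067377]
slot ang 168.3750686969075
[[ 443.4 -289.1   85. ]
 [ 489.1  -49.5   85. ]
 [ 633.7  -73.3   85. ]
 [ 588.2 -318.3   85. ]]
243.86244131877191 -10.81146270671735
249.16844519670454 -10.524592151779302
[[-3.69558595e-03  9.99993170e-01 -5.09488517e-05]
 [-9.51110163e-01 -3.53066809e-03 -3.08831656e-01]
 [-3.08829727e-01 -1.09285596e-03  9.51116715e-01]]
```

```bash
python3 - <<'E'
from h import *
W,wc=load('w7.png')
s=readout.observe();M=Ro.from_rotvec(s['tool_rot']).as_matrix();p=s['tool_pos']
P=lambda x,y,z:np.round(proj(wc,p+M@np.array([x,y,z])),1)
for dx in(-2,0,2): print(dx,'tophead far/near',P(14+dx,0,-35.4),P(-14+dx,0,-35.4),'bottom far',P(14+dx,0,.6),'collar bottom far',P(11+dx,0,8.6))
cv2.imwrite('pics/w7c.png',cv2.resize(W[220:400,260:380],None,fx=4,fy=3.3))
E
```

```text
-2 tophead far/near [323.5 322.9] [323.4 388.2] bottom far [322.4 279. ] collar bottom far [322.3 277.6]
0 tophead far/near [323.5 317.9] [323.4 383.9] bottom far [322.4 274.9] collar bottom far [322.3 273.7]
2 tophead far/near [323.5 312.8] [323.4 379.4] bottom far [322.4 270.8] collar bottom far [322.3 269.8]
```

View pics/w7c.png

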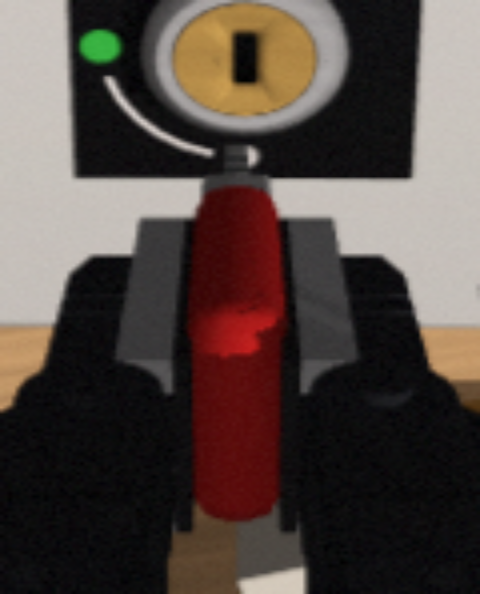

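The key in hand and the keyhole agree to within about 1–3 mm. I'll lower it until the tip is just above the face and compare tip and slot directly.

Request:
jog_arm --commands '[{"x": 0, "y": 0, "z": 0.03, "yaw": 0.3}, {"x": 0, "y": 0, "z": 0.045, "yaw": 0.3}, {"x": 0, "y": 0, "z": 0.05, "yaw": 0.3}, {"x": 0, "y": 0, "z": 0.05, "yaw": 0.3}, {"x": 0, "y": 0, "z": 0.05, "yaw": 0.3}]'

```text
clock: 6.3
tool_pos: [550.7, -123.8, 144.2]
tool_rot: [0.29, 3.127, -0.001]
wrist_force: [0.1, -0.3, -0.8]
finger_gap: 0.088
```

```bash
python3 -c "
from h import *
go([549.5,-124,141.6],169.4)
W=grab('wrist','w8.png')
S=grab('scene','s8.png')
T=grab('top','t8.png')
go([549.5,-124,141.6],169.4)
a=cv2.resize(W[170:350,230:410],None,fx=3,fy=3); b=cv2.resize(S[195:255,260:320],None,fx=4.2,fy=4.5); c=cv2.resize(T[195:255,320:380],None,fx=4.2,fy=4.5)
cv2.imwrite('pics/c8.png',np.hstack([a,np.vstack([b,c])]))"
```

```text
t 6.30 pos [ 550.7 -123.8  144.2] phi 169.41 z [ 0.002 -0.    -1.   ] F [ 0.1 -0.3 -0.8] M [ 0.02  0.03 -0.  ] gap 0.088 j [-19.  13. -16.  61.   0.  -9.]
-> shift mm [ 1.1 -0.4  2.6] yaw 0.0
t 6.45 pos [ 550.5 -123.9  144.1] phi 169.40 z [ 0.001 -0.    -1.   ] F [ 0.6  0.5 -1.2] M [-0.01  0.04  0.05] gap 0.093 j [-19.  13. -16.  61.   0.  -9.]
-> shift mm [ 0.9 -0.2  2.5] yaw -0.0
```

View pics/c8.png

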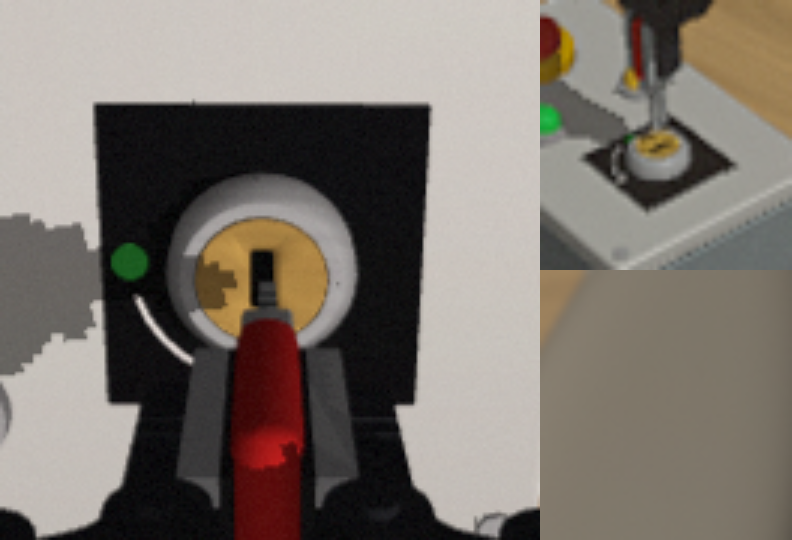

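```bash
python3 - <<'E'
from h import *
W,wc=load('w8.png')
s=readout.observe();M=Ro.from_rotvec(s['tool_rot']).as_matrix();p=s['tool_pos']
P=lambda x,y,z:np.round(proj(wc,p+M@np.array([x,y,z])),1)
print('axis@97',P(0,0,p[2]-97),'dx1',P(1,0,p[2]-97),'tip',P(0,0,38.6),'shoulder blade far',P(5,0,8.6),'taper start far',P(5,0,33.1),'collar far bot/top',P(11,0,8.6),P(11,0,.6),'head bottom far',P(14,0,.6))
hsv=cv2.cvtColor(W,cv2.COLOR_BGR2HSV)
m=cv2.inRange(hsv,(10,100,60),(28,255,255)); m[:235]=0;m[290:]=0;m[:,:285]=0;m[:,350:]=0
cn=max(cv2.findContours(m,0,2)[0],key=cv2.contourArea); e=cv2.fitEllipse(cv2.convexHull(cn)); print(e)
cv2.imwrite('pics/c8b.png',cv2.resize(W[235:295,290:345],None,fx=10,fy=10,interpolation=cv2.INTER_CUBIC))
for q in [(317.2,262)]: print(M.T@(onz(wc,*q,97)-p))
E
```

```text
axis@97 [317.5 264.1] dx1 [317.5 262.5] tip [317.4 269.9] shoulder blade far [317.3 285.6] taper start far [317.4 265.5] collar far bot/top [317.3 274. ] [317.2 281.4] head bottom far [317.2 275.2]
((316.7435607910156, 262.8262023925781), (40.64591598510742, 44.0244026184082), 89.6418685913086)
[ 1.3149103  -0.15616046 47.11373426]
```

View pics/c8b.png

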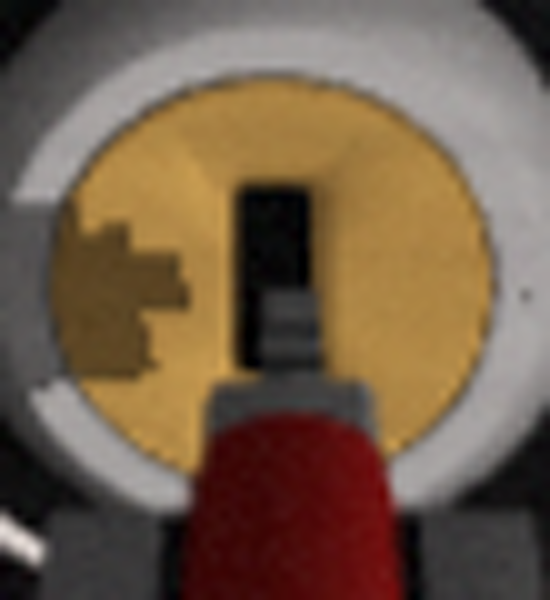

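The tip is about 1.6 px right of the slot in the wrist view (blade column 319.0, slot 317.4), which is about 0.8 mm along tool y. In x it is aligned. Correct that and enter gently.

Request:
jog_arm --commands '[{"x": 0, "y": -0.0008, "z": 0.0, "yaw": 0}, {"x": 0, "y": -0.0008, "z": 0.004, "yaw": 0}, {"x": 0, "y": -0.0008, "z": 0.008, "yaw": 0}, {"x": 0, "y": -0.0008, "z": 0.012, "yaw": 0}, {"x": 0, "y": -0.0008, "z": 0.014, "yaw": 0}]'

```text
clock: 7.08
tool_pos: [549.6, -124.5, 128.8]
tool_rot: [-0.29, -3.128, -0.0]
wrist_force: [-1.2, 1.5, 1.1]
finger_gap: 0.097
```

```bash
python3 -c "
from h import *
W=grab('wrist','w9.png')
S=grab('scene','s9.png')
go([549.5,-124,105.6],169.4)
a=cv2.resize(W[200:320,260:380],None,fx=4,fy=4); b=cv2.resize(S[195:255,260:320],None,fx=5,fy=8)
cv2.imwrite('pics/c9.png',np.hstack([a,b]))"
```

```text
t 7.17 pos [ 549.7 -124.5  129. ] phi 169.39 z [-0.  0. -1.] F [ 0.7 -0.  -1.4] M [ 0.06 -0.01 -0.04] gap 0.095 j [-19.  14. -17.  59.   0.  -9.]
-> shift mm [ 0.3  0.5 23.4] yaw -0.0
```

View pics/c9.png

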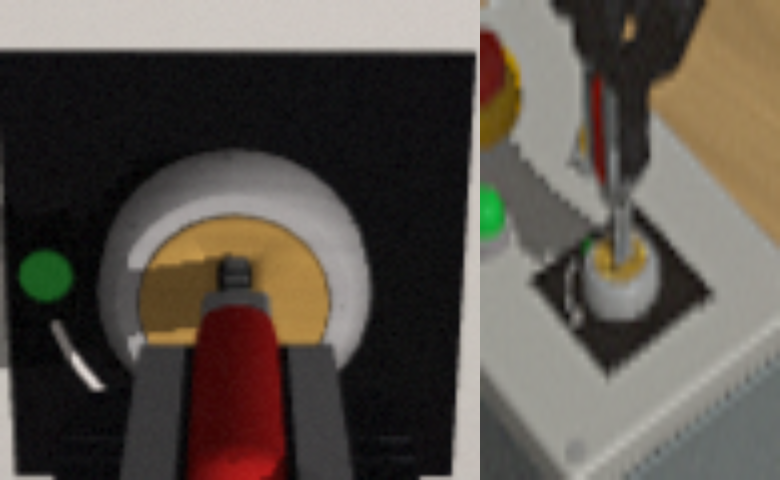

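The tip is 6.6 mm in with no force, centred in the slot. Now go through the wafers while rocking.

Request:
jog_arm --commands '[{"x": 0, "y": 0, "z": 0.001, "yaw": 5}, {"x": 0, "y": 0, "z": 0.002, "yaw": -5}, {"x": 0, "y": 0, "z": 0.003, "yaw": 5}, {"x": 0, "y": 0, "z": 0.004, "yaw": -5}, {"x": 0, "y": 0, "z": 0.005, "yaw": 0}]'

```text
clock: 7.8
tool_pos: [550.4, -124.8, 124.7]
tool_rot: [0.292, 3.127, -0.001]
wrist_force: [0.7, -0.5, 0.1]
finger_gap: 0.093
```

```bash
python3 -c "
from h import *
go([549.5,-124,105.6],169.4)"
```

```text
t 7.80 pos [ 550.4 -124.8  124.7] phi 169.33 z [ 0.001 -0.001 -1.   ] F [ 0.7 -0.5  0.1] M [-0.1  -0.15 -0.08] gap 0.093 j [-19.  14. -17.  59.  -0.  -9.]
-> shift mm [ 1.   0.6 19.1] yaw -0.1
```

Request:
jog_arm --commands '[{"x": 0, "y": 0, "z": 0.001, "yaw": 6}, {"x": 0, "y": 0, "z": 0.002, "yaw": -6}, {"x": 0, "y": 0, "z": 0.003, "yaw": 6}, {"x": 0, "y": 0, "z": 0.004, "yaw": -6}, {"x": 0, "y": 0, "z": 0.005, "yaw": 0}]'

```text
clock: 8.43
tool_pos: [550.5, -124.7, 121.6]
tool_rot: [0.292, 3.126, -0.001]
wrist_force: [-3.5, 1.1, 11.8]
finger_gap: 0.095
```

```bash
python3 -c "
from h import *
go([549.5,-124,105.6],169.4)"
```

```text
t 8.43 pos [ 550.5 -124.7  121.6] phi 169.34 z [ 0.002 -0.001 -1.   ] F [-3.5  1.1 11.8] M [ 0.38  0.75 -0.06] gap 0.095 j [-19.  14. -17.  58.   0.  -9.]
-> shift mm [ 1.2  0.5 16. ] yaw -0.1
```

Request:
jog_arm --commands '[{"x": 0, "y": 0, "z": 0, "yaw": 7}, {"x": 0, "y": 0, "z": 0, "yaw": -3}, {"x": 0, "y": 0, "z": 0.0005, "yaw": 7}, {"x": 0, "y": 0, "z": 0.001, "yaw": -3}, {"x": 0, "y": 0, "z": 0.001, "yaw": 0}]'

```text
clock: 9.05
tool_pos: [550.3, -124.8, 119.1]
tool_rot: [0.291, 3.127, -0.001]
wrist_force: [-0.5, 0.1, 2.1]
finger_gap: 0.094
```

```bash
python3 -c "
from h import *
go([549.5,-124,105.6],169.4)"
```

```text
t 9.05 pos [ 550.3 -124.8  119.1] phi 169.37 z [ 0.001 -0.001 -1.   ] F [-0.5  0.1  2.1] M [-0.09  0.07  0.08] gap 0.094 j [-19.  14. -18.  58.  -0.  -9.]
-> shift mm [ 1.   0.6 13.5] yaw -0.0
```

Rocking freed it: 2 N at about 16.5 mm depth. Continue the same way.

Request:
jog_arm --commands '[{"x": 0, "y": 0, "z": 0.001, "yaw": 5}, {"x": 0, "y": 0, "z": 0.002, "yaw": -5}, {"x": 0, "y": 0, "z": 0.003, "yaw": 5}, {"x": 0, "y": 0, "z": 0.004, "yaw": -5}, {"x": 0, "y": 0, "z": 0.0045, "yaw": 0}]'

```text
clock: 9.68
tool_pos: [550.4, -124.8, 114.9]
tool_rot: [0.292, 3.127, -0.001]
wrist_force: [-0.7, -0.5, 5.1]
finger_gap: 0.096
```

```bash
python3 -c "
from h import *
go([549.5,-124,105.6],169.4)"
```

```text
t 9.68 pos [ 550.4 -124.8  114.9] phi 169.32 z [ 0.001 -0.001 -1.   ] F [-0.7 -0.5  5.1] M [0.02 0.25 0.02] gap 0.096 j [-19.  15. -18.  57.  -0.  -9.]
-> shift mm [1.1 0.7 9.3] yaw -0.1
```

Request:
jog_arm --commands '[{"x": 0, "y": 0, "z": 0.001, "yaw": 6}, {"x": 0, "y": 0, "z": 0.0015, "yaw": -4}, {"x": 0, "y": 0, "z": 0.002, "yaw": 6}, {"x": 0, "y": 0, "z": 0.0025, "yaw": -4}, {"x": 0, "y": 0, "z": 0.003, "yaw": 0}]'

```text
clock: 10.3
tool_pos: [551.4, -125.2, 112.8]
tool_rot: [0.291, 3.124, -0.002]
wrist_force: [-0.7, 0.2, 7.5]
finger_gap: 0.097
```

```bash
python3 -c "
from h import *
go([549.5,-124,105.6],169.4)"
```

```text
t 10.30 pos [ 551.4 -125.2  112.8] phi 169.35 z [ 0.003 -0.002 -1.   ] F [-0.7  0.2  7.5] M [-0.14  0.17 -0.02] gap 0.097 j [-19.  15. -18.  57.  -0.  -9.]
-> shift mm [2.1 0.9 7.2] yaw -0.1
```

Request:
jog_arm --commands '[{"x": 0, "y": 0, "z": 0.0005, "yaw": 7}, {"x": 0, "y": 0, "z": 0.001, "yaw": -3}, {"x": 0, "y": 0, "z": 0.0015, "yaw": 7}, {"x": 0, "y": 0, "z": 0.002, "yaw": -3}, {"x": 0, "y": 0, "z": 0.002, "yaw": 0}]'

```text
clock: 10.92
tool_pos: [551.8, -125.2, 111.0]
tool_rot: [0.29, 3.124, -0.002]
wrist_force: [0.8, -0.2, 6.3]
finger_gap: 0.097
```

```bash
python3 -c "
from h import *
go([549.5,-124,105.6],169.4)"
```

```text
t 10.93 pos [ 551.8 -125.2  111. ] phi 169.38 z [ 0.004 -0.001 -1.   ] F [ 0.8 -0.2  6.3] M [0.   0.03 0.  ] gap 0.097 j [-19.  15. -18.  57.   0.  -9.]
-> shift mm [2.5 0.7 5.4] yaw -0.0
```

Request:
jog_arm --commands '[{"x": 0, "y": 0, "z": 0.0005, "yaw": 7}, {"x": 0, "y": 0, "z": 0.001, "yaw": -3}, {"x": 0, "y": 0, "z": 0.0015, "yaw": 7}, {"x": 0, "y": 0, "z": 0.002, "yaw": -3}, {"x": 0, "y": 0, "z": 0.0025, "yaw": 0}]'

```text
clock: 11.55
tool_pos: [551.8, -125.1, 107.9]
tool_rot: [0.29, 3.124, -0.001]
wrist_force: [0.9, -0.0, 4.0]
finger_gap: 0.09
```

```bash
python3 -c "
from h import *
go([549.5,-124,105.6],169.4)"
```

```text
t 11.55 pos [ 551.8 -125.1  107.9] phi 169.38 z [ 0.004 -0.001 -1.   ] F [ 0.9 -0.   4. ] M [ 0.   -0.26  0.05] gap 0.090 j [-19.  15. -18.  56.   0.  -9.]
-> shift mm [2.4 0.7 2.3] yaw -0.0
```

Second wafer passed (about 27.7 mm deep, 4 N). Ease down to the shoulder.

Request:
jog_arm --commands '[{"x": 0.001, "y": 0, "z": 0.001, "yaw": 4}, {"x": 0.001, "y": 0, "z": 0.0015, "yaw": -4}, {"x": 0.001, "y": 0, "z": 0.002, "yaw": 3}, {"x": 0.001, "y": 0, "z": 0.0025, "yaw": 0}, {"x": 0.001, "y": 0, "z": 0.003, "yaw": 0}]'

```text
clock: 12.18
tool_pos: [551.5, -125.1, 105.4]
tool_rot: [0.29, 3.122, -0.001]
wrist_force: [2.0, 0.0, 8.0]
finger_gap: 0.092
```

```bash
python3 -c "
from h import *
go([549.5,-124,105.6],169.4)"
```

```text
t 12.18 pos [ 551.5 -125.1  105.4] phi 169.37 z [ 0.006 -0.001 -1.   ] F [2. 0. 8.] M [ 0.02 -0.39  0.03] gap 0.092 j [-19.  15. -18.  56.   0.  -9.]
-> shift mm [ 2.2  0.7 -0.2] yaw -0.0
```

Request:
jog_arm --commands '[{"x": 0, "y": 0, "z": 0.0005, "yaw": 3}, {"x": 0, "y": 0, "z": 0.001, "yaw": -2}, {"x": 0, "y": 0, "z": 0.001, "yaw": 0}]'

```text
clock: 12.55
tool_pos: [551.7, -125.2, 105.3]
tool_rot: [0.291, 3.122, -0.002]
wrist_force: [0.1, 0.8, 10.5]
finger_gap: 0.096
```

```bash
python3 -c "
from h import *
go([549.5,-124,105.6],169.4)
W=grab('wrist','w10.png')
S=grab('scene','s10.png')
go([549.5,-124,105.6],169.4)
a=cv2.resize(W[200:320,260:380],None,fx=4,fy=4); b=cv2.resize(S[195:255,260:320],None,fx=5,fy=8)
cv2.imwrite('pics/c10.png',np.hstack([a,b]))"
```

```text
t 12.55 pos [ 551.7 -125.2  105.3] phi 169.33 z [ 0.006 -0.002 -1.   ] F [ 0.1  0.8 10.5] M [ 0.1  -0.15  0.03] gap 0.096 j [-19.  15. -19.  56.   0.  -9.]
-> shift mm [ 2.3  0.8 -0.3] yaw -0.1
t 12.65 pos [ 551.7 -125.2  105.3] phi 169.33 z [ 0.006 -0.002 -1.   ] F [ 0.1 -0.1 10.9] M [ 0.12 -0.15  0.04] gap 0.092 j [-19.  15. -19.  56.   0.  -9.]
-> shift mm [ 2.4  0.8 -0.3] yaw -0.1
```

View pics/c10.png

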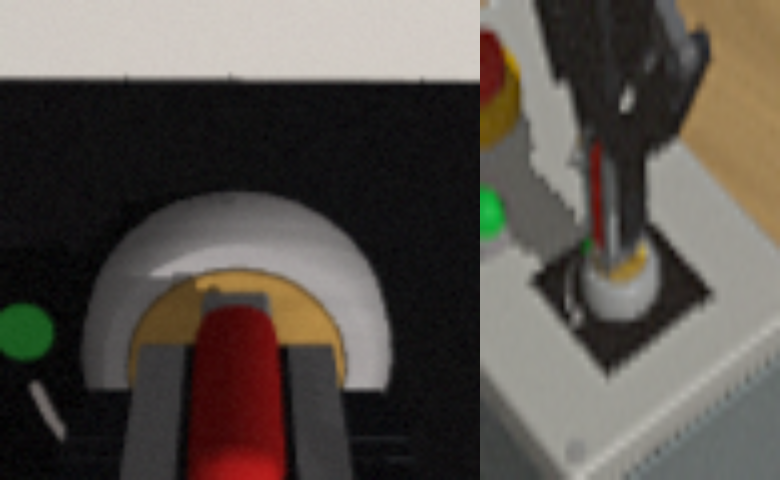

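The key is home: another 1 mm of commanded push only raised the force (8 → 10.5 N), with z held at 105.3. The wrist view shows the collar sitting on the brass face. Now turn clockwise.

Request:
jog_arm --commands '[{"x": 0, "y": 0, "z": 0, "yaw": 8}, {"x": 0, "y": 0, "z": 0, "yaw": 16}, {"x": 0, "y": 0, "z": 0, "yaw": 24}, {"x": 0, "y": 0, "z": 0, "yaw": 32}, {"x": 0, "y": 0, "z": 0, "yaw": 40}]'

```text
clock: 13.28
tool_pos: [551.1, -126.1, 105.3]
tool_rot: [1.348, 2.831, -0.002]
wrist_force: [-0.2, -1.8, 10.5]
finger_gap: 0.095
```

```bash
python3 -c "
from h import *
go([549.5,-124,105.6],79.4)"
```

```text
t 13.28 pos [ 551.1 -126.1  105.3] phi 129.07 z [ 0.005 -0.004 -1.   ] F [-0.2 -1.8 10.5] M [-0.44  0.2   0.  ] gap 0.095 j [-19.  15. -19.  56.  -0.  32.]
-> shift mm [ 2.6  0.  -0.3] yaw 49.7
```

Request:
jog_arm --commands '[{"x": 0, "y": 0, "z": 0, "yaw": 9}, {"x": 0, "y": 0, "z": 0, "yaw": 18}, {"x": 0, "y": 0, "z": 0, "yaw": 27}, {"x": 0, "y": 0, "z": 0, "yaw": 36}, {"x": 0, "y": 0, "z": 0, "yaw": 44}]'

```text
clock: 13.9
tool_pos: [550.1, -126.4, 105.3]
tool_rot: [2.311, 2.12, -0.002]
wrist_force: [-3.4, -2.4, 12.7]
finger_gap: 0.092
```

```bash
python3 -c "
from h import *
go([549.5,-124,105.6],79.4)
W=grab('wrist','w11.png')
S=grab('scene','s11.png')
go([549.5,-124,105.6],79.4)
a=cv2.resize(W[180:340,240:400],None,fx=3,fy=3); b=cv2.resize(S[195:255,260:320],None,fx=5,fy=8)
cv2.imwrite('pics/c11.png',np.hstack([a,b]))"
```

```text
t 13.90 pos [ 550.1 -126.4  105.3] phi 85.05 z [ 0.003 -0.005 -1.   ] F [-3.4 -2.4 12.7] M [-0.61  0.65  0.04] gap 0.092 j [-19.  15. -19.  56.  -0.  76.]
-> shift mm [ 2.3 -0.8 -0.3] yaw 5.6
t 14.00 pos [ 550.1 -126.4  105.3] phi 85.21 z [ 0.003 -0.005 -1.   ] F [-3.  -2.4 12. ] M [-0.6   0.62  0.05] gap 0.094 j [-19.  15. -19.  56.  -0.  75.]
-> shift mm [ 2.3 -0.8 -0.3] yaw 5.8
```

View pics/c11.png

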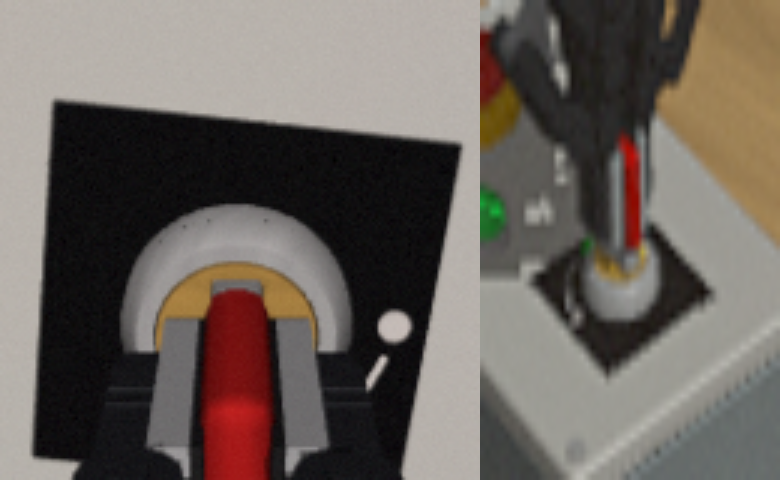

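The gripper has turned about 84° and the key is still seated (z 105.3). The plug lags by the play, so I keep turning until the stop pushes back.

Request:
jog_arm --commands '[{"x": 0, "y": 0, "z": 0, "yaw": 4}, {"x": 0, "y": 0, "z": 0, "yaw": 8}, {"x": 0, "y": 0, "z": 0, "yaw": 12}, {"x": 0, "y": 0, "z": 0, "yaw": 14}, {"x": 0, "y": 0, "z": 0, "yaw": 14}]'

```text
clock: 14.62
tool_pos: [550.0, -126.3, 105.3]
tool_rot: [2.549, 1.828, -0.001]
wrist_force: [-4.2, -2.3, 13.4]
finger_gap: 0.094
```

```bash
python3 -c "
from h import *
go([549.5,-124,105.6],79.4)"
```

```text
t 14.62 pos [ 550.  -126.3  105.3] phi 71.31 z [ 0.003 -0.005 -1.   ] F [-4.2 -2.3 13.4] M [-0.52  0.74  0.08] gap 0.094 j [-19.  15. -19.  56.  -0.  89.]
-> shift mm [ 2.  -1.2 -0.3] yaw -8.1
```

Request:
jog_arm --commands '[{"x": 0, "y": 0, "z": 0, "yaw": 2}, {"x": 0, "y": 0, "z": 0, "yaw": 4}, {"x": 0, "y": 0, "z": 0, "yaw": 6}, {"x": 0, "y": 0, "z": 0, "yaw": 6}]'

```text
clock: 15.12
tool_pos: [549.7, -126.1, 105.3]
tool_rot: [2.641, 1.693, -0.001]
wrist_force: [-4.0, -2.3, 13.9]
finger_gap: 0.095
```

```bash
python3 -c "
from h import *
go([549.5,-124,105.6],79.4)"
```

```text
t 15.12 pos [ 549.7 -126.1  105.3] phi 65.32 z [ 0.002 -0.004 -1.   ] F [-4.  -2.3 13.9] M [-0.41  0.84  0.07] gap 0.095 j [-19.  15. -19.  56.  -0.  95.]
-> shift mm [ 1.8 -1.1 -0.3] yaw -14.1
```

Request:
jog_arm --commands '[{"x": 0, "y": 0, "z": 0, "yaw": 2}, {"x": 0, "y": 0, "z": 0, "yaw": 4}, {"x": 0, "y": 0, "z": 0, "yaw": 4}]'

```text
clock: 15.5
tool_pos: [549.7, -126.0, 105.3]
tool_rot: [2.698, 1.601, -0.001]
wrist_force: [-3.6, -2.1, 13.6]
finger_gap: 0.097
```

```bash
python3 -c "
from h import *
go([549.5,-124,105.6],79.4)
W=grab('wrist','w12.png')
S=grab('scene','s12.png')
go([549.5,-124,105.6],79.4)
a=cv2.resize(W[180:340,240:400],None,fx=3,fy=3); b=cv2.resize(S[195:255,260:320],None,fx=5,fy=8)
cv2.imwrite('pics/c12.png',np.hstack([a,b]))"
```

```text
t 15.50 pos [ 549.7 -126.   105.3] phi 61.37 z [ 0.002 -0.004 -1.   ] F [-3.6 -2.1 13.6] M [-0.44  0.89  0.34] gap 0.097 j [-19.  15. -19.  56.  -0.  99.]
-> shift mm [ 1.7 -1.1 -0.3] yaw -18.0
t 15.60 pos [ 549.6 -126.   105.3] phi 61.38 z [ 0.002 -0.004 -1.   ] F [-3.8 -1.8 13.1] M [-0.39  0.89  0.32] gap 0.097 j [-19.  15. -19.  56.  -0.  99.]
-> shift mm [ 1.7 -1.1 -0.3] yaw -18.0
```

View pics/c12.png

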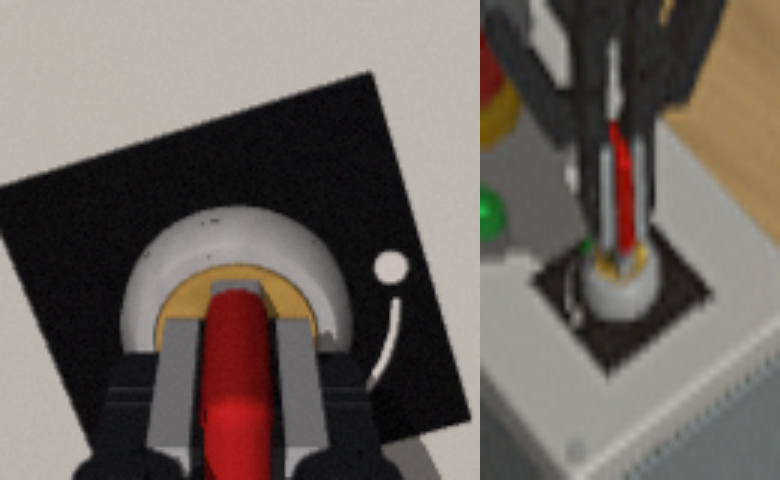

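The torque about z jumped from 0.07 to 0.33 N m over the last 4°, so the plug is against its stop. The key is still seated, z 105.3 at 13 N down. Check that it holds steady.

Request:
jog_arm --commands '[{"x": 0, "y": 0, "z": 0, "yaw": 0}, {"x": 0, "y": 0, "z": 0, "yaw": 0}, {"x": 0, "y": 0, "z": 0, "yaw": 0}, {"x": 0, "y": 0, "z": 0, "yaw": 0}, {"x": 0, "y": 0, "z": 0, "yaw": 0}]'

```text
clock: 16.23
tool_pos: [549.6, -126.0, 105.3]
tool_rot: [2.698, 1.601, -0.001]
wrist_force: [-4.2, -1.3, 14.2]
finger_gap: 0.091
```

```bash
python3 -c "
from h import *
go([549.5,-124,105.6],79.4)
S=grab('scene','s13.png'); go([549.5,-124,105.6],79.4)"
```

```text
t 16.23 pos [ 549.6 -126.   105.3] phi 61.38 z [ 0.002 -0.004 -1.   ] F [-4.2 -1.3 14.2] M [-0.41  0.9   0.25] gap 0.091 j [-19.  15. -19.  56.  -0.  99.]
-> shift mm [ 1.7 -1.  -0.3] yaw -18.0
t 16.27 pos [ 549.6 -126.   105.3] phi 61.38 z [ 0.002 -0.004 -1.   ] F [-4.9 -2.  14. ] M [-0.44  0.89  0.35] gap 0.097 j [-19.  15. -19.  56.  -0.  99.]
-> shift mm [ 1.7 -1.1 -0.3] yaw -18.0
```

View pics/s13.png

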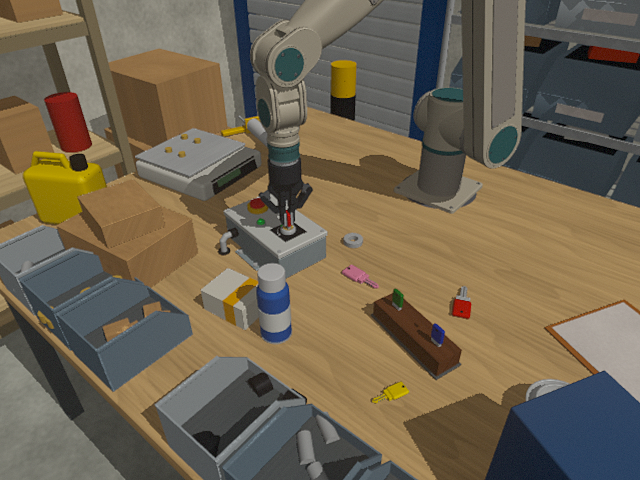

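The reading is steady: torque 0.25–0.35 N m, pose unchanged. The scene view shows green (398,297) and blue (438,333) still in the block, and the rest undisturbed. Handing in.

```bash
python3 -c "
from bench import job
print(job.finish_job())"
```

```text
the job is handed in; nothing more can be done
None
```

The small red key is in the key switch, pushed fully home and held clockwise against its stop. I handed the job in with the arm still gripping it, at about 16.3 s; no verdict was reported.

**What I did:** I lifted the key straight out of the block's middle slot and entered the keyhole with no measurable force. I rocked it past both wafers; the highest reading there was about 12 N, taken between moves. Then I turned it clockwise until the stop pushed back.

**Last checks:**
- **Fully in:** the tool height held at 105.3 mm against 105.6 mm expected, with about 14 N of push. Another 1 mm of commanded push before the turn only raised the force, so the shoulder is on the face.
- **At the stop:** the turning torque rose from about 0.07 to about 0.33 N m over the last 4°, and it stayed at 0.25–0.35 N m while held.
- **Everything else:** in the last scene picture the green and blue keys are still in the block and the loose items look unmoved. The gripper partly hides the emergency stop, but nothing went near it.

**What disagreed:**
- The gripper turned about 108° in all. The quarter turn plus the key's 11.5° of play accounts for about 101°; I put the other 6–7° down to give in the grip and arm. I judged the stop from the torque jump, since the plug's angle itself could not be seen.
- The top and wrist cameras differed by about 2 mm on the keyhole, so I settled it by comparing the key's tip with the slot close up.

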